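Pack the finished plywood boxes into the carton

TASK

Pack the four finished plywood boxes, those that have both a lid and a handle, into the cardboard carton so that all four stand upright and flat on its floor side by side; set them down, do not drop them. Leave the two unfinished boxes (one has no lid, one has no handle) and the glue bottle standing where they are.

Things in the scene. Friction and masses are not known exactly. Their poses are not given: they have to be found in the camera images.
- long_box_mid (a point): Finished plywood box: closed lid, 134 x 66 mm, 40 mm tall, with an upright handle board in the middle of the lid, 40 mm long, 12 mm thick, 44 mm tall (top 84 mm above the box's underside). Point: middle of the handle, 62 mm above the underside, 22 mm above the lid. x along the handle and the 134 mm side, y across (66 mm side), z up; same after a half turn. Loose, 60 to 230 g.
- medium_box_mid (a point): Finished plywood box: closed lid, 100 x 66 mm, 40 mm tall, with an upright handle board in the middle of the lid, 40 mm long, 12 mm thick, 44 mm tall (top 84 mm above the box's underside). Point: middle of the handle, 62 mm above the underside, 22 mm above the lid. x along the handle and the 100 mm side, y across (66 mm side), z up; same after a half turn. Loose, 60 to 230 g.
- compact_box_mid (a point): Finished plywood box: closed lid, 86 x 66 mm, 40 mm tall, with an upright handle board in the middle of the lid, 40 mm long, 12 mm thick, 44 mm tall (top 84 mm above the box's underside). Point: middle of the handle, 62 mm above the underside, 22 mm above the lid. x along the handle and the 86 mm side, y across (66 mm side), z up; same after a half turn. Loose, 60 to 230 g.
- short_box_mid (a point): Finished plywood box: closed lid, 52 x 66 mm, 40 mm tall, with an upright handle board in the middle of the lid, 40 mm long, 12 mm thick, 44 mm tall (top 84 mm above the box's underside). Point: middle of the handle, 62 mm above the underside, 22 mm above the lid. x along the handle and the 52 mm side, y across (66 mm side), z up; same after a half turn. Loose, 60 to 230 g.
- lidless_box_mid (a point): Unfinished look-alike: plywood box 100 x 66 x 40 mm with the same handle, but without a lid: one looks into it on both sides of a 12 mm partition that runs the length of the box under the handle. This point is the middle of the handle, 62 mm above the underside; x along the 100 mm side, z up. Loose. Stays where it is.
- handleless_box_mid (a point): Unfinished look-alike: closed plywood box 86 x 66 x 40 mm with only two dark slots in its lid where a handle should be. This point is the centre of the box, 20 mm above its underside; x along the 86 mm side, z up. Loose. Stays where it is.
- glue_mid (a point): White glue bottle with a black cap, 44 mm in diameter, 90 mm tall, standing; this point is on its axis, 45 mm above its underside. Loose. Stays where it is.
- carton_in (a point): Shallow open cardboard carton, fixed. Inside 210 (x) by 162 (y) mm, 43 mm deep, walls and floor 5 mm, rim 48 mm above the bench. Point: centre of its inner floor; x along the long side, z up. With the boxes lengthwise in two rows (134 + 52, 100 + 86) gaps are about 8 mm along and 10 mm across, and the two rows' handles 76 mm apart, middle to middle.
Things that resemble listed ones, but are neither listed nor needed, are in the scene too. What is shaped like the part that bears compact_box_mid but yellow is not meant.

How it is judged (in metres and radians):
At the end, for the whole second after the job is handed in: Each finished box is inside the carton, flat on its floor (height within 6 mm, tilt under 0.1 rad), its centre within 90 mm along and 60 mm across of the carton centre, at rest; unfinished boxes and glue bottle upright (tilt under 0.1 rad), within 20 mm of their start (x of long_box_mid in the frame of carton_in between -0.09 and 0.09 m and y of long_box_mid in the frame of carton_in between -0.06 and 0.06 m and z of long_box_mid in the frame of carton_in between 0.056 and 0.068 m and angle between each of long_box_mid, medium_box_mid, compact_box_mid, short_box_mid, lidless_box_mid, handleless_box_mid, glue_mid's own z axis and vertical below 0.1 rad and linear speed of each of long_box, medium_box, compact_box, short_box below 0.02 m/s and x of medium_box_mid in the frame of carton_in between -0.09 and 0.09 m and y of medium_box_mid in the frame of carton_in between -0.06 and 0.06 m and z of medium_box_mid in the frame of carton_in between 0.056 and 0.068 m and x of compact_box_mid in the frame of carton_in between -0.09 and 0.09 m and y of compact_box_mid in the frame of carton_in between -0.06 and 0.06 m and z of compact_box_mid in the frame of carton_in between 0.056 and 0.068 m and x of short_box_mid in the frame of carton_in between -0.09 and 0.09 m and y of short_box_mid in the frame of carton_in between -0.06 and 0.06 m and z of short_box_mid in the frame of carton_in between 0.056 and 0.068 m and distance of each of lidless_box_mid, handleless_box_mid, glue_mid from where it was at the start of the episode below 0.02 m); the robot touches nothing.
It fails at once if a finished box is dropped or flung: it moves faster than 0.8 m/s (a free fall of about 33 mm) while the fingers do not hold it ((contact force between the fingers and long_box below 0.05 N and linear speed of long_box above 0.8 m/s) or (contact force between the fingers and medium_box below 0.05 N and linear speed of medium_box above 0.8 m/s) or (contact force between the fingers and compact_box below 0.05 N and linear speed of compact_box above 0.8 m/s) or (contact force between the fingers and short_box below 0.05 N and linear speed of short_box above 0.8 m/s)).
It also fails if it takes over 115 s, if anything falls off the work surface, if the arm or the gripper's body presses on something with over 40 N, if the wrist force passes 120 N, or if a joint passes its speed limit or range.

ROBOT

A 6-joint arm with a two-finger parallel gripper is mounted at the origin on the work surface. World frame = base frame: x ahead of the robot, y to its left, z up, the work surface at z = 0. Lengths are in mm, angles in rad, forces in N, time in s.
With the tool pointing down it reaches from about 150 to 775 mm from the base axis. Payload 6.1 kg.
Tool frame: the origin (TCP) lies on the mounting face of the last link; the fingertips stand 173 mm ahead of it and the grasp point (between the pads) lies 155 mm ahead of it (r.grip_point_offset is the z of the grasp point in the tool frame, in mm); z points along the fingers, y is the direction in which the jaws open and shut (so a half turn about z gives the same grasp; the last joint's range is limited). The gripper opens to 85 mm and grips with 20 to 120 N. Pads are 22 mm wide; open, the fingers measure 114 mm over their backs; the gripper's body (76 mm by 85 mm) begins 54 mm behind the grasp point. The pads swing forward as they close: fully open they stand 13 mm farther back than shut.
Start: joints at [-1.236, 0.126, -0.04, 1.405, 0, 1.571], TCP at [172.498, -495.836, 404.695] pointing down, gripper open.
Joint ranges: [-2.72, 2.72], [-0.95, 1.95], [-1.27, 1.35], [-1.78, 2.02], [-1.46, 1.47], [-3.14, 3.14]. Speed limits (rad/s): [2.39, 2.39, 3.01, 3.14, 3.14, 3.14].

INTERFACE

Orientations are given as a unit quaternion [w, x, y, z].
In Python, from plant import r gives the robot as it stands. The module is installed in compiled form; this text tells all that it offers.
- The arm moves only by the shell command python3 -m creep 'ROWS' [FORCE]. ROWS is text: rows parted by semicolons, each of 7 numbers parted by spaces: the finger opening in mm, from 0 to 85.4, then the shift along the tool's x, y, z in mm, then the turn, a rotation vector about the tool's x, y, z in rad. In form: fingers x y z rx ry rz; .... A call has exactly 5 rows; each row is the pose to reach, as a shift and turn from the pose commanded when the call began, along the tool's axes at that moment; what a row does not reach only later rows make up. A row lasts 1/12 s, in which the tool goes at most 41.7 mm and 7.16 degrees, less where a joint would pass 70% of its speed; a pose out of reach is approached as far as the arm can. A call with a gripper value outside its range is refused whole. The fingers move at their own pace and stop on an object; FORCE is the grip in N (left out, the last holds). Time passes only in rows, so rows that repeat a pose let the fingers close, or fill a call up. It gives the time, the measured TCP pose, the force and the opening at its end, in the units of the state.
- r.state(): the state, without advancing time (a new reading comes with each control period).
- r.get_image(name): name is "scene" or "side" or "wrist"; returns a dict with "pixels" (400x640x3 uint8, red, green, blue), "fovy" (degrees; the focal length in pixels is half the picture's height over the tangent of half this angle, whatever the lens; pixels are square), "cx", "cy" (the principal point, pixels), "dist_coeffs" ([k1, k2, p1, p2, k3] as OpenCV has them; the pictures are not rectified), "rvec" (rotation vector, rad) and "tvec" (3), from world to camera coordinates, as OpenCV has them; the wrist camera has in their place "T_tool_cam" (4x4, takes a point from camera to tool coordinates, whose origin is the TCP and whose axes are the flange's). Camera axes: x right, y down, z forward; pixel columns grow to the right and rows downward; lengths in mm; the calibration is good to about 2 mm. A picture is of the moment at which its call begins: read the wrist's pose just before it. There is no depth.
- r.job_done(): hands the job in, once; it reports no verdict.
The state is a dict: "t": time; "joint_pos": joint angles; "joint_vel": joint speeds; "effort": joint torques, N m; "eef_pos": TCP position; "tcp_rot": TCP orientation; "force": force on the tool from outside, world axes, zero at the start; "torque": the same for the moment, N m; "finger_gap": opening from 0.0 (shut) to 1.0 (fully open).
Only numpy, scipy, OpenCV 4.12 (cv2) and the standard library are available. Lean on these libraries where they do the work, as an engineer would, in place of code of your own. Each camera call takes 0.05 s, during which the arm holds its last target. There are 200 camera calls.

## Working session

There is one attempt and no reset: what is moved stays moved. The work goes in short steps, Python scripts to look and compute and a shell command to move; the robot and the scene stay as the last step left them, time stands still between calls to the robot, and variables do not carry over. Pictures are saved under pics/ and viewed, about 12 in all and at most 16, crops included, and the job is handed in when it is done.

```bash
mkdir -p pics; cat > h.py <<'E'
import numpy as np, cv2
from plant import r
from scipy.spatial.transform import Rotation as R
def save(n,f):
    im=r.get_image(n); cv2.imwrite('pics/'+f,im['pixels'][:,:,::-1]); return im
def K(im):
    f=im['pixels'].shape[0]/2/np.tan(np.radians(im['fovy'])/2)
    return np.array([[f,0,im['cx']],[0,f,im['cy']],[0,0,1.]])
def pose(im,st=None):
    # returns camera centre and R cam->world
    if 'rvec' in im:
        Rm=cv2.Rodrigues(np.array(im['rvec'],float))[0]; return -Rm.T@np.array(im['tvec'],float).ravel(),Rm.T
    q=st['tcp_rot']; Rt=R.from_quat([q[1],q[2],q[3],q[0]]).as_matrix(); T=np.array(im['T_tool_cam'])
    return np.array(st['eef_pos'])+Rt@T[:3,3], Rt@T[:3,:3]
def ray(im,uv,z,st=None):
    c,Rm=pose(im,st)
    p=cv2.undistortPoints(np.array(uv,float).reshape(-1,1,2),K(im),np.array(im['dist_coeffs'],float)).reshape(-1,2)
    d=(Rm@np.c_[p,np.ones(len(p))].T).T
    return c+d*((z-c[2])/d[:,2])[:,None]
E
python3 - <<'E'
from h import *
import pickle
s=r.state(); print(s)
for n in('scene','side','wrist'):
    im=save(n,n+'0.png'); pickle.dump((im,s),open(n+'0.pkl','wb')); print(n,im['fovy'],pose(im,s)[0],im['dist_coeffs'])
E
```

```text
{'t': 0.0, 'joint_pos': array([-1.23600506e+00,  1.26415282e-01, -4.06060897e-02,  1.40538060e+00,
       -5.15576305e-06,  1.57077908e+00]), 'joint_vel': array([-4.41400058e-04,  3.22032719e-05,  7.58986603e-04, -9.52831927e-05,
       -5.55123271e-05, -9.77170130e-04]), 'effort': array([-7.38582025e-05, -4.35913503e+01,  3.52925241e+01,  1.70866650e-02,
       -4.49015135e-05, -1.49182034e-05]), 'eef_pos': array([ 172.46120414, -495.74091506,  403.91060284]), 'tcp_rot': array([-7.91169606e-04,  9.86020282e-01,  1.66623403e-01, -1.36296799e-04]), 'force': array([-0.71533396, -0.50195951,  0.70706437]), 'torque': array([-0.00585464,  0.0219407 , -0.01326073]), 'finger_gap': 0.9988109601277283}
scene 48.1756632490581 [1263.93720204 -489.57657247 1082.48512352] [0.02106761 0.         0.         0.         0.        ]
side 51.39714374322555 [285.79305455 819.93231381 658.14895579] [-0.04289684  0.          0.          0.          0.        ]
wrist 58.91120050869294 [ 244.53906373 -470.84403259  372.48085173] [-0.03749649  0.          0.          0.          0.        ]
```

View pics/scene0.png

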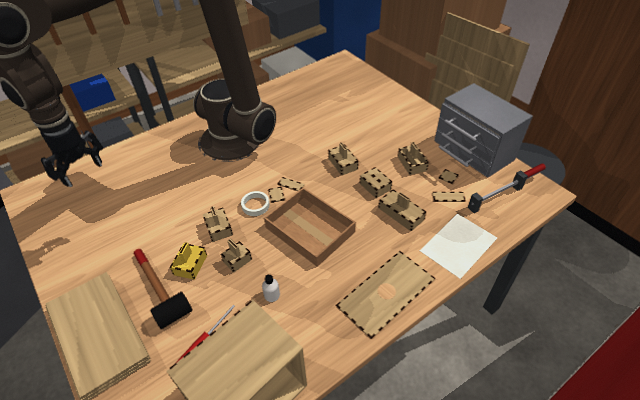

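View pics/side0.png

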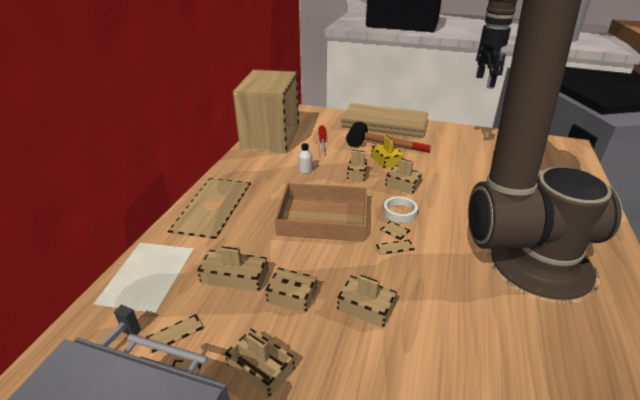

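The scene picture shows the long box (402,208), the short box (236,255), handled boxes at (343,158) and (217,222), the lidless one (413,158), the handleless one (376,181), the yellow decoy (187,260), the carton (310,226) and the glue (270,290). The side view agrees. I'll enlarge both for corner picking.

```bash
python3 - <<'E'
import cv2,numpy as np
a=cv2.imread('pics/scene0.png'); b=cv2.imread('pics/side0.png')
def crop(i,u,v,w,h,s): return cv2.resize(i[v:v+h,u:u+w],None,fx=s,fy=s,interpolation=cv2.INTER_CUBIC)
c=np.vstack([crop(a,170,140,160,60*2+10,5)[:,:800]])
cv2.imwrite('pics/c1.png',crop(a,190,180,160,100,5))
cv2.imwrite('pics/c2.png',crop(a,315,130,120,110,5))
cv2.imwrite('pics/c3.png',crop(b,190,240,220,150,3.6))
E
```

```text
(no output)
```

View pics/c1.png

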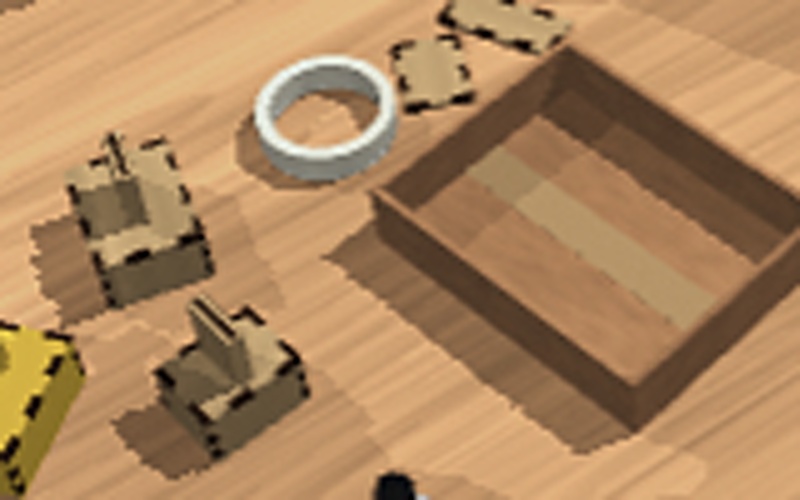

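View pics/c2.png

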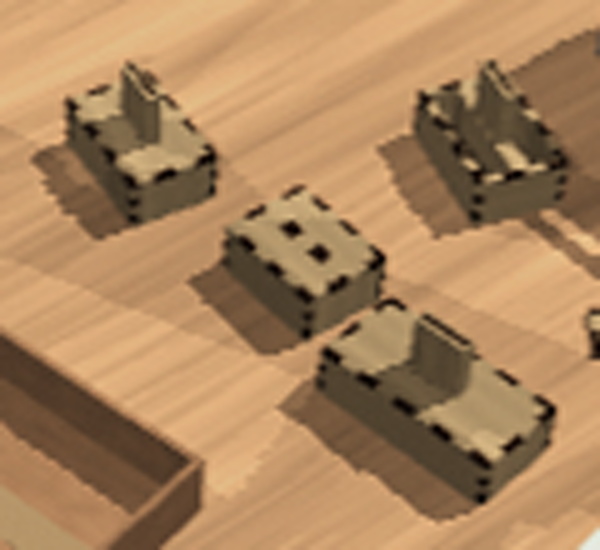

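```bash
cat > m.py <<'E'
from h import *
import pickle
im,s=pickle.load(open('scene0.pkl','rb'))
def P(l,o,z): return ray(im,(np.array(l,float)+.0)/5-.4+np.array(o),z)
o1,o2=(190,180),(315,130)
B={'A':([(70,183),(172,143),(208,238),(105,262)],o1,40),'short':([(157,375),(247,310),(302,358),(213,422)],o1,40),
'B':([(68,100),(145,72),(213,155),(133,183)],o2,40),'hless':([(227,238),(300,190),(383,260),(308,295)],o2,40),
'long':([(322,355),(392,300),(552,408),(488,463)],o2,40),'lidless':([(420,97),(495,62),(563,158),(478,185)],o2,40),
'carton':([(378,190),(570,48),(815,205),(635,385)],o1,48)}
for n,(l,o,z) in B.items():
    p=P(l,o,z)[:,:2]; e=np.diff(np.r_[p,p[:1]],axis=0); L=np.linalg.norm(e,axis=1)
    # direction of each pair
    d1=e[0]-e[2]; d2=e[1]-e[3]
    print(n,p.mean(0).round(1),'sides',L.round(0),'yaw e0 %.3f e1 %.3f'%(np.arctan2(d1[1],d1[0]),np.arctan2(d2[1],d2[0])))
E
python3 m.py
```

```text
A [ 360.7 -237.5] sides [66. 83. 62. 70.] yaw e0 1.325 e1 -0.205
short [ 499.7 -252.4] sides [65. 50. 63. 49.] yaw e0 1.702 e1 0.177
B [361.6 248.7] sides [62. 98. 62. 96.] yaw e0 1.394 e1 -0.179
hless [519.5 261.4] sides [69. 83. 60. 72.] yaw e0 1.561 e1 0.039
long [659.3 247.5] sides [ 68. 128.  62. 128.] yaw e0 1.693 e1 0.134
lidless [508.8 440. ] sides [ 68. 106.  66.  95.] yaw e0 1.409 e1 -0.335
carton [535.  -18.1] sides [163. 202. 168. 215.] yaw e0 1.770 e1 0.191
```

View pics/c3.png

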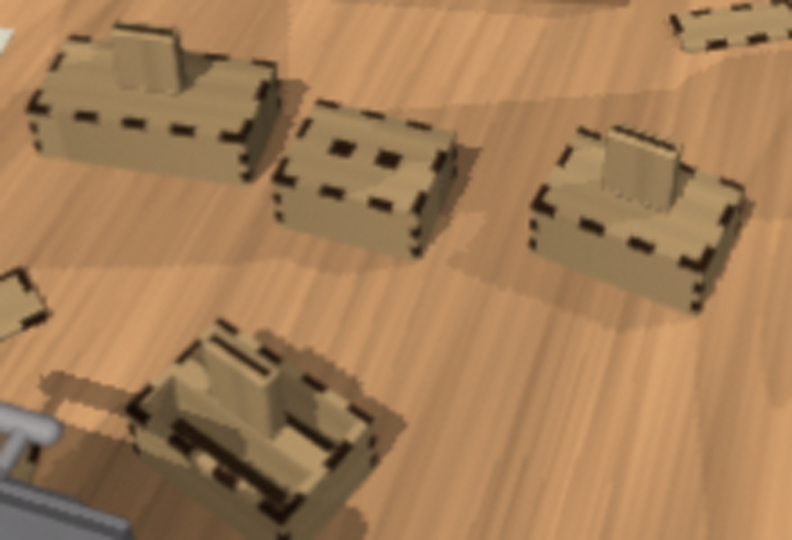

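Box sizes match: A is the compact box, B the medium. Next I'll check the wrist camera geometry and write a move planner.

```bash
cat > plan.py <<'E'
import sys
from h import *
# usage: plan x y z(TCP) yaw(tool x)  -> shift & rotvec in present tool axes
x,y,z,yaw=map(float,sys.argv[1:5])
s=r.state(); q=s['tcp_rot']; R0=R.from_quat([q[1],q[2],q[3],q[0]])
R1=R.from_matrix(np.array([[np.cos(yaw),np.sin(yaw),0],[np.sin(yaw),-np.cos(yaw),0],[0,0,-1]]))
d=R0.inv().apply(np.array([x,y,z])-s['eef_pos'])
print('t %.2f'%s['t'],'pos',s['eef_pos'].round(1),'yaw %.3f'%np.arctan2(*R0.as_matrix()[[1,0],0]),'q',s['joint_pos'].round(2),'F',s['force'].round(1),'gap %.3f'%s['finger_gap'])
print('shift',d.round(1),'rot',(R0.inv()*R1).as_rotvec().round(3),'rows pos %.1f rot %.1f'%(np.linalg.norm(d)/41.7,(R0.inv()*R1).magnitude()/.125))
E
python3 - <<'E'
from h import *
import pickle
im,s=pickle.load(open('wrist0.pkl','rb'))
print(np.array(im['T_tool_cam']).round(3)); c,Rm=pose(im,s); print(Rm.round(2),ray(im,[[320,200],[0,0],[640,400]],0,s).round())
E
python3 plan.py 360 -245 370 0
```

```text
[[ 0.0000e+00 -9.5300e-01 -3.0400e-01  7.6257e+01]
 [ 1.0000e+00 -0.0000e+00  2.0000e-03  2.2000e-01]
 [-2.0000e-03 -3.0400e-01  9.5300e-01  3.1429e+01]
 [ 0.0000e+00  0.0000e+00  0.0000e+00  1.0000e+00]]
[[ 0.33 -0.9  -0.29]
 [-0.94 -0.31 -0.1 ]
 [-0.    0.3  -0.95]] [[  138.  -521.     0.]
 [  227.  -160.     0.]
 [    6. -1056.     0.]]
t 0.15 pos [ 172.5 -495.7  404.1] yaw 0.335 q [-1.24  0.13 -0.04  1.41 -0.    1.57] F [ 0.3 -0.1  0.4] gap 1.003
shift [ 259.5 -175.2   34.3] rot [-0.001  0.     0.335] rows pos 7.6 rot 2.7
```

```bash
python3 plan.py 440 -245 400 0; python3 -m creep '85 335 -150 0 0 0 0.335;85 335 -150 0 0 0 0.335;85 335 -150 0 0 0 0.335;85 335 -150 0 0 0 0.335;85 335 -150 0 0 0 0.335' 60; python3 plan.py 440 -245 400 0
```

```text
t 0.15 pos [ 172.5 -495.7  404.1] yaw 0.335 q [-1.24  0.13 -0.04  1.41 -0.    1.57] F [ 0.3 -0.1  0.4] gap 1.003
shift [ 335.1 -148.9    4.3] rot [-0.001  0.     0.335] rows pos 8.8 rot 2.7
t: 0.57
eef_pos: [318.5, -357.8, 404.5]
tcp_rot: [-0.0, 1.0, -0.001, -0.0]
force: [1.3, -0.6, 0.3]
finger_gap: 0.997
t 0.57 pos [ 318.5 -357.8  404.5] yaw -0.002 q [-0.84  0.04 -0.13  1.4   0.    2.3 ] F [ 1.3 -0.6  0.3] gap 0.997
shift [ 121.3 -113.     4.5] rot [-0.     0.    -0.002] rows pos 4.0 rot 0.0
```

```bash
python3 -m creep '85 121 -113 0 0 0 0;85 121 -113 0 0 0 0;85 121 -113 0 0 0 0;85 121 -113 0 0 0 0;85 121 -113 0 0 0 0'; python3 - <<'E'
from h import *
import pickle
s=r.state(); im=save('wrist','w1.png'); pickle.dump((im,s),open('w1.pkl','wb')); print(s['eef_pos'])
E
```

```text
t: 0.98
eef_pos: [442.6, -242.1, 404.1]
tcp_rot: [-0.001, 1.0, 0.003, 0.001]
force: [-0.1, 0.6, 0.2]
finger_gap: 0.996
[ 442.59187451 -242.0937107   404.05355229]
```

View pics/w1.png

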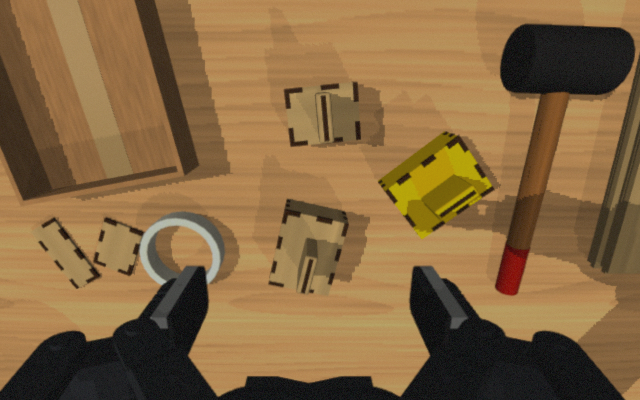

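```bash
cat > q.py <<'E'
from h import *
import pickle
def quad(f,d,z):
    im,s=pickle.load(open(f,'rb'))
    for n,l in d.items():
        zz=z
        if isinstance(l,tuple): l,zz=l
        p=ray(im,l,zz,s)[:,:2]; e=np.diff(np.r_[p,p[:1]],axis=0); L=np.linalg.norm(e,axis=1); d1=e[0]-e[2]; d2=e[1]-e[3]
        print(n,p.mean(0).round(1),'sides',L.round(0),'yaw e0 %.3f e1 %.3f'%(np.arctan2(d1[1],d1[0]),np.arctan2(d2[1],d2[0])))
E
python3 -c "
from q import *
quad('w1.pkl',{'short':[(286,89),(356,83),(360,140),(290,146)],'comp':[(285,211),(345,217),(330,293),(270,286)],'shortH':([(317,94),(328,92),(331,141),(320,143)],84)},40)"
python3 plan.py 500 -252 300 0.1
```

```text
short [ 496.3 -255.4] sides [63. 51. 66. 51.] yaw e0 -1.479 e1 -3.052
comp [ 356.9 -241.9] sides [60. 88. 65. 87.] yaw e0 -1.683 e1 2.969
shortH [ 497.  -254.6] sides [ 9. 38.  9. 38.] yaw e0 -1.386 e1 -3.060
t 1.03 pos [ 440.9 -243.7  404.1] yaw 0.006 q [-0.51  0.09 -0.09  1.4   0.    2.63] F [-1.  -0.   0.3] gap 0.995
shift [ 59.1   8.7 104.1] rot [-0.001  0.001 -0.094] rows pos 2.9 rot 0.8
```

```bash
python3 plan.py 540 -40 420 0.1; python3 -m creep '85 100 -205 -16 0 0 -0.1;85 100 -205 -16 0 0 -0.1;85 100 -205 -16 0 0 -0.1;85 100 -205 -16 0 0 -0.1;85 100 -205 -16 0 0 -0.1'; python3 -m creep '85 0 0 0 0 0 0;85 0 0 0 0 0 0;85 0 0 0 0 0 0;85 0 0 0 0 0 0;85 0 0 0 0 0 0';  python3 - <<'E'
from h import *
import pickle
s=r.state(); im=save('wrist','w2.png'); pickle.dump((im,s),open('w2.pkl','wb')); print(s['eef_pos'],s['joint_vel'].round(3))
E
```

```text
t 1.03 pos [ 440.9 -243.7  404.1] yaw 0.006 q [-0.51  0.09 -0.09  1.4   0.    2.63] F [-1.  -0.   0.3] gap 0.995
shift [ 100.2 -203.1  -15.8] rot [-0.001  0.001 -0.094] rows pos 5.4 rot 0.8
t: 1.45
eef_pos: [529.9, -58.8, 419.4]
tcp_rot: [0.0, 0.999, 0.049, -0.0]
force: [1.9, -0.4, -0.1]
finger_gap: 0.995
t: 1.87
eef_pos: [529.3, -61.0, 419.3]
tcp_rot: [0.0, 0.999, 0.049, -0.0]
force: [-0.4, 0.1, -0.9]
finger_gap: 0.996
[529.32835668 -61.01501553 419.3060068 ] [ 0.002 -0.002  0.002 -0.001  0.001  0.001]
```

View pics/w2.png

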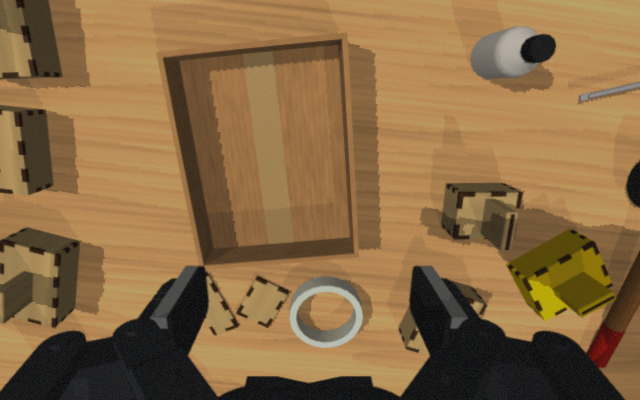

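```bash
python3 -c "
from q import *
quad('w2.pkl',{'carton':([(163,57),(347,35),(357,257),(204,265)],48),'inner':([(170,60),(342,40),(352,252),(208,257)],48),'short':[(445,184),(522,190),(516,249),(441,239)]},40)"
python3 plan.py 497.5 -254.5 300 0.1
```

```text
carton [532.5 -22.2] sides [166. 217. 164. 209.] yaw e0 -1.391 e1 -2.959
inner [534.7 -22.3] sides [156. 207. 153. 197.] yaw e0 -1.402 e1 -2.959
short [ 495.8 -248.8] sides [82. 67. 86. 61.] yaw e0 -1.585 e1 -2.976
t 1.92 pos [529.4 -60.9 419.4] yaw 0.097 q [-0.11  0.14  0.01  1.44 -0.    2.93] F [ 0.8 -0.1 -0.2] gap 0.993
shift [-50.5 189.5 119.4] rot [ 0.     0.    -0.003] rows pos 5.5 rot 0.0
```

```bash
python3 -m creep '50 -50 190 120 0 0 0;50 -50 190 120 0 0 0;50 -50 190 120 0 0 0;50 -50 190 120 0 0 0;50 -50 190 120 0 0 0' 60; python3 plan.py 497.5 -254.5 221 0.1
```

```text
t: 2.33
eef_pos: [500.7, -237.4, 310.1]
tcp_rot: [0.0, 0.999, 0.049, 0.0]
force: [-0.0, -0.5, 0.4]
finger_gap: 0.592
t 2.33 pos [ 500.7 -237.4  310.1] yaw 0.098 q [-0.44  0.2  -0.16  1.21 -0.    2.6 ] F [-0.  -0.5  0.4] gap 0.592
shift [-4.9 16.6 89.1] rot [ 0.    -0.001 -0.002] rows pos 2.2 rot 0.0
```

```bash
python3 -m creep '50 -5 16 0 0 0 0;50 -5 16 30 0 0 0;50 -5 16 50 0 0 0;50 -5 16 50 0 0 0;50 -5 16 50 0 0 0'; python3 plan.py 497.5 -254.5 221 0.1;  python3 - <<'E'
from h import *
import pickle
s=r.state(); im=save('wrist','w3.png'); pickle.dump((im,s),open('w3.pkl','wb'))
E
```

```text
t: 2.75
eef_pos: [497.6, -252.1, 260.1]
tcp_rot: [-0.001, 0.999, 0.049, -0.001]
force: [-0.3, -0.3, 0.3]
finger_gap: 0.589
t 2.75 pos [ 497.6 -252.1  260.1] yaw 0.098 q [-0.47  0.23 -0.24  1.11 -0.    2.57] F [-0.3 -0.3  0.3] gap 0.589
shift [-0.3  2.5 39.1] rot [-0.001  0.002 -0.002] rows pos 0.9 rot 0.0
```

View pics/w3.png

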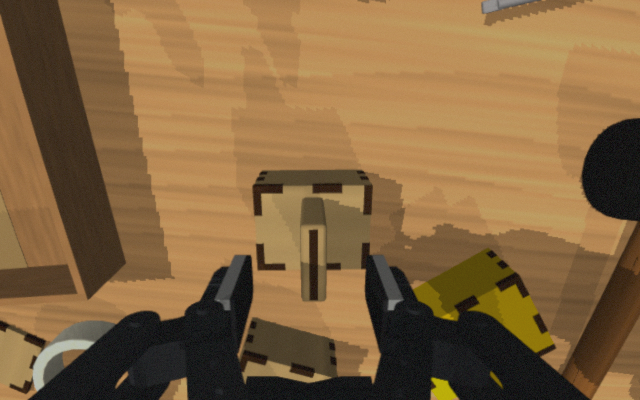

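```bash
python3 -c "
from q import *
quad('w3.pkl',{'short':[(255,185),(371,184),(369,268),(257,269)],'H':([(303,229),(325,229),(325,299),(301,299)],84)},40)"
python3 -m creep '50 0 2 20 0 0 0;50 0 2 39 0 0 0;50 0 2 39 0 0 0;10 0 2 39 0 0 0;0 0 2 39 0 0 0'; python3 plan.py 497.5 -254.5 221 0.1
```

```text
short [ 497.4 -255.3] sides [64. 52. 67. 52.] yaw e0 -1.463 e1 -3.039
H [ 497.1 -255. ] sides [10. 36. 11. 36.] yaw e0 -1.473 e1 -3.052
t: 3.22
eef_pos: [499.4, -253.6, 223.6]
tcp_rot: [0.001, 0.999, 0.05, 0.001]
force: [-0.1, -0.4, -0.3]
finger_gap: 0.314
t 3.22 pos [ 499.4 -253.6  223.6] yaw 0.100 q [-0.47  0.25 -0.29  1.03 -0.    2.57] F [-0.1 -0.4 -0.3] gap 0.314
shift [-2.   0.7  2.6] rot [ 0.001 -0.002  0.   ] rows pos 0.1 rot 0.0
```

```bash
python3 -m creep '0 0 0 0 0 0 0;0 0 0 0 0 0 0;0 0 0 0 0 0 0;0 0 0 0 0 0 0;0 0 0 0 0 0 0'; python3 -m creep '0 0 0 0 0 0 0;0 0 0 -15 0 0 0;0 0 0 -40 0 0 0;0 0 0 -70 0 0 0;0 0 0 -80 0 0 0'; python3 plan.py 598 29 310 0.182
```

```text
t: 3.63
eef_pos: [499.6, -253.7, 223.7]
tcp_rot: [0.001, 0.999, 0.05, 0.002]
force: [-0.6, 0.5, 6.3]
finger_gap: 0.131
t: 4.05
eef_pos: [499.5, -253.8, 306.1]
tcp_rot: [0.001, 0.999, 0.05, 0.002]
force: [0.8, -0.5, 0.0]
finger_gap: 0.13
t 4.05 pos [ 499.5 -253.8  306.1] yaw 0.100 q [-0.47  0.21 -0.16  1.2  -0.    2.57] F [ 0.8 -0.5  0. ] gap 0.130
shift [ 126.2 -271.5   -4.1] rot [ 0.003 -0.004 -0.082] rows pos 7.2 rot 0.7
```

```bash
python3 -m creep '0 126 -270 0 0 0 -0.08;0 126 -270 0 0 0 -0.08;0 126 -270 0 0 0 -0.08;0 126 -270 0 0 0 -0.08;0 126 -270 0 0 0 -0.08'; python3 plan.py 598.5 29 310 0.182
```

```text
t: 4.47
eef_pos: [567.9, -55.1, 301.6]
tcp_rot: [0.0, 0.996, 0.09, 0.0]
force: [1.1, -0.1, -0.9]
finger_gap: 0.134
t 4.47 pos [567.9 -55.1 301.6] yaw 0.179 q [-0.1   0.23 -0.14  1.2  -0.    2.87] F [ 1.1 -0.1 -0.9] gap 0.134
shift [ 45.1 -77.3  -8.4] rot [ 0.    -0.    -0.003] rows pos 2.2 rot 0.0
```

```bash
python3 -m creep '0 45 -77 -8 0 0 0;0 45 -77 -8 0 0 0;0 45 -77 -8 0 0 0;0 45 -77 -8 0 0 0;0 45 -77 -8 0 0 0'; python3 plan.py 598.5 29 240 0.182;  python3 - <<'E'
from h import *
import pickle
s=r.state(); im=save('wrist','w4.png'); pickle.dump((im,s),open('w4.pkl','wb'))
E
```

```text
t: 4.88
eef_pos: [598.1, 27.1, 309.2]
tcp_rot: [0.0, 0.996, 0.09, -0.0]
force: [0.6, -0.2, -1.0]
finger_gap: 0.128
t 4.88 pos [598.1  27.1 309.2] yaw 0.181 q [ 0.05  0.28 -0.06  1.23 -0.    3.01] F [ 0.6 -0.2 -1. ] gap 0.128
shift [ 0.8 -1.8 69.2] rot [ 0.     0.001 -0.001] rows pos 1.7 rot 0.0
```

View pics/w4.png

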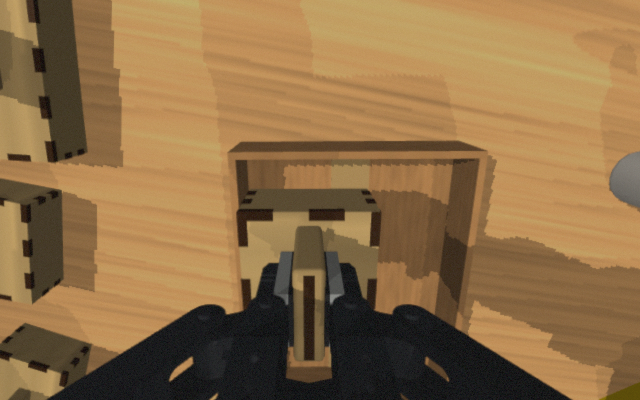

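```bash
python3 -c "
from h import *
import pickle
im,s=pickle.load(open('w4.pkl','rb'))
p=ray(im,[(230,152),(487,152),(358,152)],48,s)[:,:2]; print(p.round(1),np.linalg.norm(p[0]-p[1]),np.arctan2(*(p[0]-p[1])[::-1])-np.pi/2)
u=np.array([np.cos(.182),np.sin(.182)]);v=np.array([-u[1],u[0]]);d=p-np.array([534,-21]);print(np.c_[d@u,d@v].round(1))
zl=309.2-223.6+40
q=ray(im,[(238,210),(380,210)],zl,s)[:,:2]-np.array([534,-21]); print('box far lid corners',np.c_[q@u,q@v].round(1))
"
```

```text
[[624.9  83.3]
 [655.5 -82.9]
 [639.9   1. ]] 168.96337574668146 0.182300770703117
[[108.2  86.1]
 [108.3 -82.9]
 [108.1   2.5]]
box far lid corners [[95.1 67. ]
 [95.   2.4]]
```

```bash
python3 -m creep '0 0 -4 0 0 0 0;0 0 -4 25 0 0 0;0 0 -4 50 0 0 0;0 0 -4 68 0 0 0;0 0 -4 74 0 0 0'; python3 -m creep '0 0 0 2 0 0 0;0 0 0 4 0 0 0;0 0 0 5 0 0 0;0 0 0 5 0 0 0;0 0 0 5 0 0 0';python3 plan.py 598.5 29 228.7 0.182
```

```text
t: 5.35
eef_pos: [596.0, 29.4, 232.6]
tcp_rot: [-0.0, 0.996, 0.089, -0.002]
force: [-1.2, -0.7, -1.4]
finger_gap: 0.136
t: 5.77
eef_pos: [597.9, 30.8, 231.8]
tcp_rot: [0.0, 0.996, 0.09, 0.001]
force: [-0.3, -0.9, -1.0]
finger_gap: 0.133
t 5.77 pos [597.9  30.8 231.8] yaw 0.180 q [ 0.05  0.31 -0.19  1.07  0.    3.01] F [-0.3 -0.9 -1. ] gap 0.133
shift [0.3 1.9 3.1] rot [ 0.    -0.002 -0.002] rows pos 0.1 rot 0.0
```

```bash
python3 -m creep '0 0 0 1 0 0 0;0 0 0 2 0 0 0;0 0 0 2.5 0 0 0;0 0 0 2.5 0 0 0;0 0 0 2.5 0 0 0'; python3 plan.py 598.5 29 228.7 0.182
```

```text
t: 6.18
eef_pos: [597.6, 31.0, 228.8]
tcp_rot: [-0.0, 0.996, 0.09, 0.0]
force: [-0.9, 0.8, 4.4]
finger_gap: 0.133
t 6.18 pos [597.6  31.  228.8] yaw 0.180 q [ 0.05  0.32 -0.19  1.06  0.    3.01] F [-0.9  0.8  4.4] gap 0.133
shift [0.5 2.1 0.1] rot [ 0.    -0.001 -0.002] rows pos 0.1 rot 0.0
```

```bash
python3 -m creep '45 0 0 0 0 0 0;45 0 0 0 0 0 0;45 0 0 0 0 0 0;45 0 0 0 0 0 0;45 0 0 -10 0 0 0'; python3 -m creep '50 0 0 -25 0 0 0;50 0 0 -50 0 0 0;50 0 0 -80 0 0 0;50 -30 30 -80 0 0 0;50 -60 60 -80 0 0 0';python3 plan.py 357.5 -241 300 -0.18
```

```text
t: 6.6
eef_pos: [596.8, 30.8, 236.4]
tcp_rot: [-0.0, 0.996, 0.09, -0.002]
force: [-0.9, 0.3, 0.0]
finger_gap: 0.526
t: 7.02
eef_pos: [551.0, -37.2, 321.1]
tcp_rot: [0.0, 0.996, 0.092, 0.003]
force: [0.0, -1.0, -1.9]
finger_gap: 0.583
t 7.02 pos [551.  -37.2 321.1] yaw 0.183 q [-0.07  0.19 -0.15  1.23 -0.    2.89] F [ 0.  -1.  -1.9] gap 0.583
shift [-227.6  165.1   20.2] rot [ 0.    -0.005  0.363] rows pos 6.8 rot 2.9
```

```bash
python3 -m creep '50 -228 165 20 0 0 0.363;50 -228 165 20 0 0 0.363;50 -228 165 20 0 0 0.363;50 -228 165 20 0 0 0.363;50 -228 165 20 0 0 0.363'; python3 plan.py 357.5 -241 260 -0.18
```

```text
t: 7.43
eef_pos: [404.6, -188.5, 304.2]
tcp_rot: [0.0, 0.996, -0.091, 0.001]
force: [0.4, -1.4, -0.2]
finger_gap: 0.589
t 7.43 pos [ 404.6 -188.5  304.2] yaw -0.183 q [-0.44 -0.   -0.4   1.17 -0.    2.89] F [ 0.4 -1.4 -0.2] gap 0.589
shift [-36.8  60.2  44.2] rot [ 0.    -0.001 -0.003] rows pos 2.0 rot 0.0
```

```bash
python3 -m creep '50 -37 60 0 0 0 0;50 -37 60 10 0 0 0;50 -37 60 40 0 0 0;50 -37 60 40 0 0 0;50 -37 60 40 0 0 0'; python3 plan.py 357.5 -241 221 -0.18;  python3 - <<'E'
from h import *
import pickle
s=r.state(); im=save('wrist','w5.png'); pickle.dump((im,s),open('w5.pkl','wb'))
E
```

```text
t: 7.85
eef_pos: [358.2, -239.7, 263.3]
tcp_rot: [-0.001, 0.996, -0.092, -0.001]
force: [-0.6, 0.5, 0.9]
finger_gap: 0.589
t 7.85 pos [ 358.2 -239.7  263.3] yaw -0.184 q [-0.59 -0.01 -0.5   1.09  0.    2.74] F [-0.6  0.5  0.9] gap 0.589
shift [-0.3  1.5 42.3] rot [-0.001  0.002 -0.004] rows pos 1.0 rot 0.0
```

View pics/w5.png

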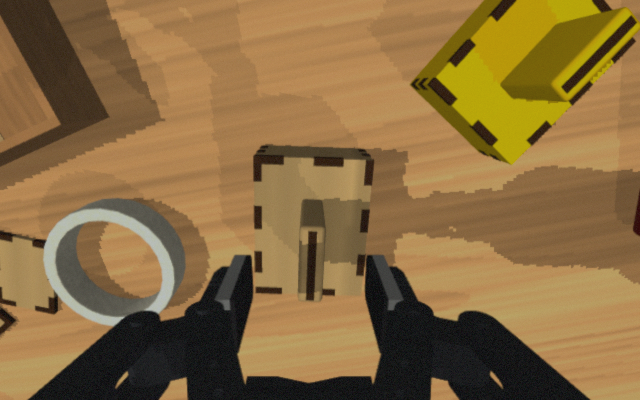

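The compact box sits squarely between the fingers, handle top at about (312,265), lid corners (255,157) to (366,297).

```bash
python3 -c "
from q import *
quad('w5.pkl',{'comp':[(255,157),(372,159),(367,296),(256,291)],'H':([(301,229),(323,229),(322,299),(300,299)],84)},40)"
python3 -m creep '50 0 2 20 0 0 0;50 0 2 40 0 0 0;50 0 2 41 0 0 0;50 0 2 41 0 0 0;10 0 2 41 0 0 0'; python3 plan.py 357.5 -241 221 -0.18;python3 -m creep '0 0 0 0 0 0 0;0 0 0 0 0 0 0;0 0 0 0 0 0 0;0 0 0 0 0 0 0;0 0 0 0 0 0 0';python3 plan.py 357.5 -241 221 -0.18
```

```text
comp [ 354.9 -242.5] sides [64. 87. 69. 84.] yaw e0 -1.790 e1 2.948
H [ 355.6 -241.6] sides [10. 36. 11. 36.] yaw e0 -1.755 e1 2.947
t: 8.32
eef_pos: [359.5, -241.6, 224.0]
tcp_rot: [0.0, 0.996, -0.091, 0.001]
force: [-0.1, -0.3, 0.4]
finger_gap: 0.461
t 8.32 pos [ 359.5 -241.6  224. ] yaw -0.182 q [-0.59  0.02 -0.56  0.99  0.    2.73] F [-0.1 -0.3  0.4] gap 0.461
shift [-2.1 -0.3  2.9] rot [ 0.    -0.001 -0.002] rows pos 0.1 rot 0.0
t: 8.73
eef_pos: [358.9, -241.9, 223.4]
tcp_rot: [0.0, 0.996, -0.091, 0.001]
force: [-0.7, 2.8, 5.9]
finger_gap: 0.13
t 8.73 pos [ 358.9 -241.9  223.4] yaw -0.183 q [-0.59  0.02 -0.56  0.99  0.    2.73] F [-0.7  2.8  5.9] gap 0.130
shift [-1.6 -0.6  2.4] rot [ 0.    -0.002 -0.003] rows pos 0.1 rot 0.0
```

```bash
python3 -m creep '0 0 0 -10 0 0 0;0 0 0 -35 0 0 0;0 0 0 -65 0 0 0;0 0 0 -85 0 0 0;0 0 0 -85 0 0 0'; python3 plan.py 596 -47 310 0.182
```

```text
t: 9.15
eef_pos: [359.3, -242.5, 312.1]
tcp_rot: [0.002, 0.996, -0.092, 0.003]
force: [0.7, -0.6, -1.6]
finger_gap: 0.132
t 9.15 pos [ 359.3 -242.5  312.1] yaw -0.183 q [-0.59 -0.03 -0.41  1.19 -0.    2.73] F [ 0.7 -0.6 -1.6] gap 0.132
shift [ 197.  -235.4    2.6] rot [ 0.004 -0.005 -0.365] rows pos 7.4 rot 2.9
```

```bash
python3 -m creep '0 197 -235 0 0 0 -0.365;0 197 -235 0 0 0 -0.365;0 197 -235 0 0 0 -0.365;0 197 -235 0 0 0 -0.365;0 197 -235 0 0 0 -0.365'; python3 plan.py 596 -47 310 0.182
```

```text
t: 9.57
eef_pos: [520.1, -107.8, 306.9]
tcp_rot: [0.0, 0.996, 0.091, -0.0]
force: [0.7, -1.1, -0.6]
finger_gap: 0.132
t 9.57 pos [ 520.1 -107.8  306.9] yaw 0.182 q [-0.2   0.16 -0.22  1.2  -0.    2.76] F [ 0.7 -1.1 -0.6] gap 0.132
shift [ 85.6 -46.1  -3.1] rot [ 0.     0.001 -0.   ] rows pos 2.3 rot 0.0
```

```bash
python3 -m creep '0 85 -46 0 0 0 0;0 85 -46 0 0 0 0;0 85 -46 0 0 0 0;0 85 -46 0 0 0 0;0 85 -46 0 0 0 0'; python3 plan.py 596 -47 240 0.182;  python3 - <<'E'
from h import *
import pickle
s=r.state(); im=save('wrist','w6.png'); pickle.dump((im,s),open('w6.pkl','wb'))
E
```

```text
t: 9.98
eef_pos: [594.4, -48.2, 306.3]
tcp_rot: [0.0, 0.996, 0.091, -0.001]
force: [-1.1, 1.0, -1.5]
finger_gap: 0.13
t 9.98 pos [594.4 -48.2 306.3] yaw 0.183 q [-0.08  0.28 -0.07  1.23 -0.    2.88] F [-1.1  1.  -1.5] gap 0.130
shift [ 2.  -0.9 66.3] rot [-0.     0.003  0.001] rows pos 1.6 rot 0.0
```

View pics/w6.png

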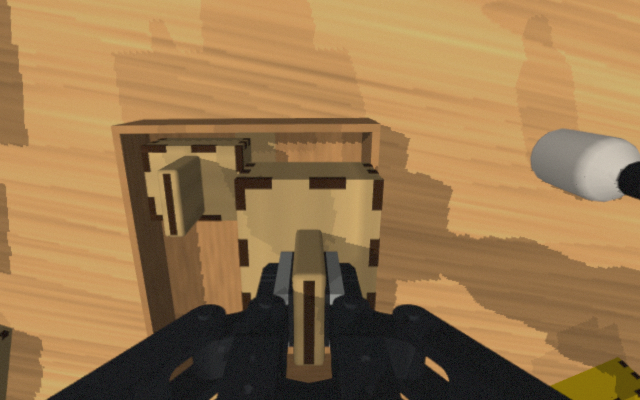

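```bash
cat > loc.py <<'E'
from h import *
import pickle
def loc(f,d,c=(533,-20),yaw=.182):
    im,s=pickle.load(open(f,'rb')); u=np.array([np.cos(yaw),np.sin(yaw)]);v=np.array([-u[1],u[0]])
    for n,(z,l) in d.items():
        q=ray(im,l,z,s)[:,:2]-np.array(c); print(n,np.c_[q@u,q@v].round(1).tolist(),'mean',(q@u).mean().round(1),(q@v).mean().round(1))
E
python3 -c "
from loc import *
loc('w6.pkl',{'rim':(48,[(115,127),(379,127)]),'held':(122.9,[(238,178),(383,180)]),'short':(45,[(147,147),(249,147),(246,219),(150,221)])})"
```

```text
rim [[108.1, 83.8], [107.8, -84.1]] mean 107.9 -0.2
held [[93.3, -8.4], [92.5, -72.5]] mean 92.9 -40.4
short [[94.7, 66.1], [94.5, -0.9], [44.5, 3.7], [42.9, 71.1]] mean 69.1 35.0
```

```bash
python3 -m creep '0 2 0 0 0 0 0;0 2 0 25 0 0 0;0 2 0 50 0 0 0;0 2 0 66 0 0 0;0 2 0 72 0 0 0'; python3 -m creep '0 0 0 2 0 0 0;0 0 0 4 0 0 0;0 0 0 5 0 0 0;0 0 0 5 0 0 0;0 0 0 5 0 0 0';python3 plan.py 596 -47 228.4 0.182
```

```text
t: 10.45
eef_pos: [594.6, -49.4, 233.0]
tcp_rot: [-0.0, 0.996, 0.09, -0.002]
force: [-1.2, 0.4, -1.4]
finger_gap: 0.13
t: 10.87
eef_pos: [596.8, -48.3, 231.5]
tcp_rot: [0.0, 0.996, 0.091, 0.001]
force: [0.3, -0.4, -0.6]
finger_gap: 0.132
t 10.87 pos [596.8 -48.3 231.5] yaw 0.182 q [-0.08  0.31 -0.19  1.07 -0.    2.88] F [ 0.3 -0.4 -0.6] gap 0.132
shift [-0.5 -1.5  3.1] rot [ 0.    -0.002 -0.   ] rows pos 0.1 rot 0.0
```

```bash
python3 -m creep '0 0 0 1 0 0 0;0 0 0 2 0 0 0;0 0 0 2.8 0 0 0;0 0 0 2.8 0 0 0;0 0 0 2.8 0 0 0'; python3 -m creep '40 0 0 0 0 0 0;40 0 0 0 0 0 0;40 0 0 0 0 0 0;40 0 0 0 0 0 0;40 0 0 -10 0 0 0'; python3 -m creep '50 0 0 -30 0 0 0;50 0 0 -60 0 0 0;50 0 0 -100 0 0 0;50 0 0 -130 0 0 -0.1;50 0 0 -150 0 0 -0.2';python3 plan.py 361.6 248.7 360 2.96
```

```text
t: 11.28
eef_pos: [596.6, -48.1, 228.4]
tcp_rot: [0.0, 0.996, 0.091, 0.0]
force: [-2.0, 1.4, 5.3]
finger_gap: 0.133
t: 11.7
eef_pos: [595.8, -48.2, 235.8]
tcp_rot: [-0.0, 0.996, 0.091, -0.002]
force: [-0.4, 0.1, 0.1]
finger_gap: 0.472
t: 12.12
eef_pos: [596.4, -48.3, 392.3]
tcp_rot: [0.001, 0.981, 0.192, 0.002]
force: [0.4, 0.2, -0.7]
finger_gap: 0.587
t 12.12 pos [596.4 -48.3 392.3] yaw 0.386 q [-0.08  0.26  0.1   1.4  -0.    2.67] F [ 0.4  0.2 -0.7] gap 0.587
shift [-105.7 -363.6   31.1] rot [ 6.000e-03  1.000e-03 -2.574e+00] rows pos 9.1 rot 20.6
```

```bash
python3 -m creep '85 -106 -364 20 0 0 -2.57;85 -106 -364 20 0 0 -2.57;85 -106 -364 20 0 0 -2.57;85 -106 -364 20 0 0 -2.57;85 -106 -364 20 0 0 -2.57'; python3 plan.py 380 255 380 2.96
```

```text
t: 12.53
eef_pos: [466.6, 116.4, 377.4]
tcp_rot: [0.0, 0.875, 0.485, 0.0]
force: [-0.2, 1.3, 0.9]
finger_gap: 0.996
t 12.53 pos [466.6 116.4 377.4] yaw 1.012 q [ 0.24  0.04 -0.19  1.34  0.    2.37] F [-0.2  1.3  0.9] gap 0.996
shift [  71.7 -146.9   -2.7] rot [ 1.000e-03  0.000e+00 -1.948e+00] rows pos 3.9 rot 15.6
```

```bash
python3 -m creep '85 72 -147 0 0 0 -1.95;85 72 -147 0 0 0 -1.95;85 72 -147 0 0 0 -1.95;85 72 -147 0 0 0 -1.95;85 72 -147 0 0 0 -1.95'; python3 plan.py 380 255 380 2.96
```

```text
t: 12.95
eef_pos: [379.1, 259.0, 377.7]
tcp_rot: [-0.001, 0.68, 0.733, 0.001]
force: [1.1, -0.1, -1.0]
finger_gap: 0.993
t 12.95 pos [379.1 259.  377.7] yaw 1.645 q [ 0.6   0.   -0.23  1.34  0.    2.1 ] F [ 1.1 -0.1 -1. ] gap 0.993
shift [-4.   0.6 -2.4] rot [ 0.002 -0.002 -1.315] rows pos 0.1 rot 10.5
```

```bash
python3 -m creep '50 0 0 0 0 0 -0.62;50 0 0 0 0 0 -0.62;50 0 0 0 0 0 -0.62;50 0 0 0 0 0 -0.62;50 0 0 0 0 0 -0.62'; python3 -m creep '50 0 0 0 0 0 -0.62;50 0 0 0 0 0 -0.62;50 0 0 0 0 0 -0.62;50 0 0 0 0 0 -0.62;50 0 0 0 0 0 -0.62'; python3 plan.py 361.6 248.7 262 2.96;  python3 - <<'E'
from h import *
import pickle
s=r.state(); im=save('wrist','w7.png'); pickle.dump((im,s),open('w7.pkl','wb'))
E
```

```text
t: 13.37
eef_pos: [382.1, 254.9, 377.4]
tcp_rot: [0.0, 0.427, 0.904, 0.0]
force: [0.6, -0.2, 0.5]
finger_gap: 0.584
t: 13.78
eef_pos: [382.2, 254.8, 377.5]
tcp_rot: [0.0, 0.131, 0.991, 0.0]
force: [0.0, 0.2, -0.1]
finger_gap: 0.584
t 13.78 pos [382.2 254.8 377.5] yaw 2.878 q [ 0.59  0.   -0.23  1.34  0.    0.85] F [ 0.   0.2 -0.1] gap 0.584
shift [ 18.4 -11.3 115.5] rot [ 0.001  0.    -0.082] rows pos 2.8 rot 0.7
```

View pics/w7.png

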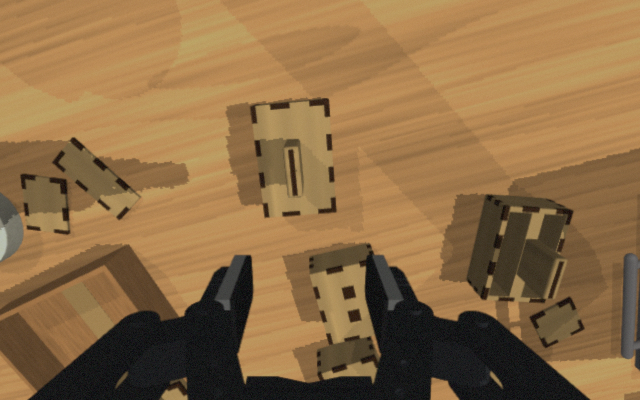

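```bash
python3 -c "
from q import *
quad('w7.pkl',{'med':[(252,106),(328,99),(335,210),(264,217)],'H':([(286,147),(298,147),(301,198),(290,199)],84)},40)"
python3 plan.py 350 250 262 2.96
```

```text
med [361.1 246.7] sides [64. 98. 66. 99.] yaw e0 1.404 e1 -0.191
H [362.3 247.2] sides [ 9. 40.  9. 40.] yaw e0 1.354 e1 -0.210
t 13.83 pos [382.2 254.8 377.4] yaw 2.883 q [ 0.59  0.   -0.23  1.34 -0.    0.85] F [-0.2  0.2  0.4] gap 0.584
shift [ 30.  -13.  115.4] rot [ 0.001  0.001 -0.077] rows pos 2.9 rot 0.6
```

```bash
python3 plan.py 361.7 247 262 2.955; python3 -m creep '50 18.5 -12.7 10 0 0 -0.073;50 18.5 -12.7 40 0 0 -0.073;50 18.5 -12.7 80 0 0 -0.073;50 18.5 -12.7 110 0 0 -0.073;50 18.5 -12.7 115 0 0 -0.073'; python3 -m creep '50 0 0 0 0 0 0;50 0 0 0 0 0 0;50 0 0 0 0 0 0;50 0 0 0 0 0 0;50 0 0 0 0 0 0';python3 plan.py 361.7 247 222 2.955
```

```text
t 13.83 pos [382.2 254.8 377.4] yaw 2.883 q [ 0.59  0.   -0.23  1.34 -0.    0.85] F [-0.2  0.2  0.4] gap 0.584
shift [ 17.9 -12.9 115.4] rot [ 0.001  0.    -0.072] rows pos 2.8 rot 0.6
t: 14.25
eef_pos: [359.4, 246.4, 257.6]
tcp_rot: [-0.003, 0.099, 0.995, -0.002]
force: [-0.6, -1.4, -0.4]
finger_gap: 0.585
t: 14.67
eef_pos: [361.7, 247.9, 263.3]
tcp_rot: [0.001, 0.098, 0.995, 0.001]
force: [-0.7, -0.1, 0.3]
finger_gap: 0.582
t 14.67 pos [361.7 247.9 263.3] yaw 2.944 q [ 0.6   0.   -0.48  1.08  0.    0.8 ] F [-0.7 -0.1  0.3] gap 0.582
shift [-0.1 -1.  41.3] rot [ 0.002  0.002 -0.011] rows pos 1.0 rot 0.1
```

```bash
python3 -m creep '50 0 -1 20 0 0 -0.011;50 0 -1 40 0 0 -0.011;50 0 -1 40 0 0 -0.011;50 0 -1 40 0 0 -0.011;50 0 -1 40 0 0 -0.011'; python3 -c "
from h import *
import pickle
s=r.state(); im=save('wrist','w8.png'); pickle.dump((im,s),open('w8.pkl','wb'))";python3 plan.py 361.7 247 222 2.955; python3 -m creep '0 0 0 0 0 0 0;0 0 0 0 0 0 0;0 0 0 0 0 0 0;0 0 0 0 0 0 0;0 0 0 0 0 0 0'; python3 -m creep '0 0 0 0 0 0 0;0 0 0 0 0 0 0;0 0 0 0 0 0 0;0 0 0 0 0 0 0;0 0 0 0 0 0 0';python3 plan.py 361.7 247 222 2.955
```

```text
t: 15.08
eef_pos: [361.3, 246.8, 222.8]
tcp_rot: [0.0, 0.093, 0.996, 0.0]
force: [0.6, 0.0, 0.5]
finger_gap: 0.583
t 15.13 pos [361.4 246.9 223. ] yaw 2.956 q [ 0.6   0.03 -0.55  0.99 -0.    0.79] F [0.8 0.3 0.7] gap 0.585
shift [-0.3  0.1  1. ] rot [0.001 0.001 0.001] rows pos 0.0 rot 0.0
t: 15.55
eef_pos: [361.1, 246.7, 222.1]
tcp_rot: [0.0, 0.093, 0.996, 0.0]
force: [0.0, 0.3, 2.1]
finger_gap: 0.13
t: 15.97
eef_pos: [361.1, 246.8, 222.1]
tcp_rot: [0.0, 0.093, 0.996, 0.0]
force: [-0.4, 0.4, 6.1]
finger_gap: 0.133
t 15.97 pos [361.1 246.8 222.1] yaw 2.956 q [ 0.6   0.03 -0.55  0.99  0.    0.79] F [-0.4  0.4  6.1] gap 0.133
shift [-0.6  0.3  0.1] rot [0.001 0.    0.001] rows pos 0.0 rot 0.0
```

```bash
python3 -m creep '0 0 0 -10 0 0 0;0 0 0 -35 0 0 0;0 0 0 -65 0 0 0;0 0 0 -88 0 0 0;0 0 0 -88 0 0 0'; python3 plan.py 492 -68 310 3.324
```

```text
t: 16.38
eef_pos: [361.7, 247.1, 314.3]
tcp_rot: [0.002, 0.093, 0.996, 0.002]
force: [0.7, -0.2, -1.5]
finger_gap: 0.134
t 16.38 pos [361.7 247.1 314.3] yaw 2.956 q [ 0.6  -0.02 -0.4   1.19 -0.    0.79] F [ 0.7 -0.2 -1.5] gap 0.134
shift [-186.2 -285.6    4. ] rot [ 0.003  0.005 -0.368] rows pos 8.2 rot 2.9
```

```bash
python3 -m creep '0 -186 -285 0 0 0 -0.368;0 -186 -285 0 0 0 -0.368;0 -186 -285 0 0 0 -0.368;0 -186 -285 0 0 0 -0.368;0 -186 -285 0 0 0 -0.368'; python3 plan.py 492 -68 310 3.324
```

```text
t: 16.8
eef_pos: [432.7, 72.5, 309.2]
tcp_rot: [-0.001, -0.093, 0.996, -0.0]
force: [1.7, -0.1, -1.7]
finger_gap: 0.13
t 16.80 pos [432.7  72.5 309.2] yaw -2.956 q [ 0.17 -0.02 -0.4   1.19 -0.   -0.02] F [ 1.7 -0.1 -1.7] gap 0.130
shift [ -32.3 -149.    -0.9] rot [-0.    -0.001  0.004] rows pos 3.7 rot 0.0
```

```bash
python3 -m creep '0 -32 -149 0 0 0 0;0 -32 -149 0 0 0 0;0 -32 -149 0 0 0 0;0 -32 -149 0 0 0 0;0 -32 -149 0 0 0 0'; python3 -m creep '0 0 0 0 0 0 0;0 0 0 0 0 0 0;0 0 0 0 0 0 0;0 0 0 0 0 0 0;0 0 0 0 0 0 0'; python3 plan.py 492 -68 227 3.324;  python3 - <<'E'
from h import *
import pickle
s=r.state(); im=save('wrist','w9.png'); pickle.dump((im,s),open('w9.pkl','wb'))
E
```

```text
t: 17.22
eef_pos: [492.6, -70.8, 308.7]
tcp_rot: [-0.0, -0.088, 0.996, -0.001]
force: [-0.3, 1.3, -1.3]
finger_gap: 0.13
t: 17.63
eef_pos: [491.0, -65.7, 309.7]
tcp_rot: [-0.0, -0.092, 0.996, 0.0]
force: [0.1, 0.1, -0.7]
finger_gap: 0.13
t 17.63 pos [491.  -65.7 309.7] yaw -2.958 q [-0.13  0.09 -0.29  1.19  0.   -0.32] F [ 0.1  0.1 -0.7] gap 0.130
shift [-0.5 -2.4 82.7] rot [ 0.    -0.     0.002] rows pos 2.0 rot 0.0
```

View pics/w9.png

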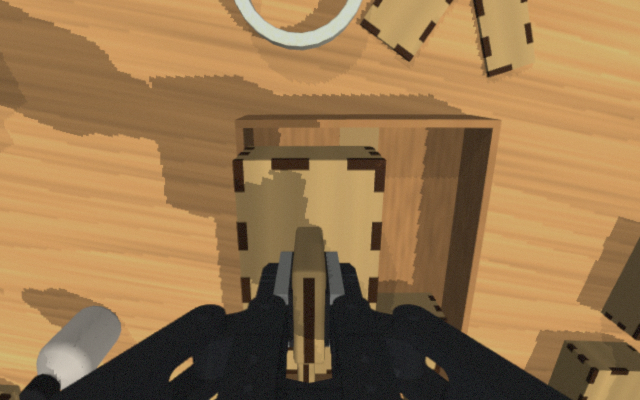

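```bash
python3 -c "
from loc import *
loc('w9.pkl',{'rim':(48,[(236,121),(499,121)]),'held':(127.6,[(235,160),(386,160)])})"
```

```text
rim [[-109.2, -84.7], [-110.0, 84.4]] mean -109.6 -0.2
held [[-99.6, -69.9], [-99.8, -4.7]] mean -99.7 -37.3
```

```bash
python3 -m creep '0 -1.5 -2.4 0 0 0 0;0 -1.5 -2.4 25 0 0 0;0 -1.5 -2.4 50 0 0 0;0 -1.5 -2.4 70 0 0 0;0 -1.5 -2.4 76 0 0 0'; python3 -m creep '0 0 0 2 0 0 0;0 0 0 4 0 0 0;0 0 0 5 0 0 0;0 0 0 5 0 0 0;0 0 0 5 0 0 0';python3 plan.py 492 -68 227.1 3.324
```

```text
t: 18.1
eef_pos: [492.1, -68.4, 230.8]
tcp_rot: [-0.002, -0.091, 0.996, 0.0]
force: [-0.6, 0.0, -1.5]
finger_gap: 0.132
t: 18.52
eef_pos: [493.7, -68.9, 229.7]
tcp_rot: [0.001, -0.091, 0.996, -0.0]
force: [0.2, 0.6, -0.9]
finger_gap: 0.131
t 18.52 pos [493.7 -68.9 229.7] yaw -2.959 q [-0.14  0.14 -0.42  1.01 -0.   -0.32] F [ 0.2  0.6 -0.9] gap 0.131
shift [1.5 1.2 2.6] rot [-0.001  0.002 -0.   ] rows pos 0.1 rot 0.0
```

```bash
python3 -m creep '0 0 0 1 0 0 0;0 0 0 2 0 0 0;0 0 0 2.5 0 0 0;0 0 0 2.5 0 0 0;0 0 0 2.5 0 0 0'; python3 -m creep '40 0 0 0 0 0 0;40 0 0 0 0 0 0;40 0 0 0 0 0 0;40 0 0 0 0 0 0;40 0 0 -10 0 0 0'; python3 -m creep '50 0 0 -30 0 0 0;50 0 0 -60 0 0 0;50 0 0 -100 0 0 0;50 0 0 -130 0 0 0;50 0 0 -140 0 0 0';python3 plan.py 655 235 370 3.276
```

```text
t: 18.93
eef_pos: [493.4, -68.8, 227.0]
tcp_rot: [0.001, -0.091, 0.996, -0.0]
force: [-2.2, 1.4, 5.0]
finger_gap: 0.13
t: 19.35
eef_pos: [492.5, -68.7, 234.7]
tcp_rot: [-0.002, -0.091, 0.996, 0.0]
force: [0.1, 0.2, 0.3]
finger_gap: 0.468
t: 19.77
eef_pos: [493.7, -68.9, 381.9]
tcp_rot: [0.004, -0.091, 0.996, -0.001]
force: [0.2, -0.6, -0.0]
finger_gap: 0.583
t 19.77 pos [493.7 -68.9 381.9] yaw -2.959 q [-0.14  0.07 -0.15  1.34  0.   -0.32] F [ 0.2 -0.6 -0. ] gap 0.583
shift [-213.6  269.6   12.8] rot [-0.002  0.007  0.048] rows pos 8.3 rot 0.4
```

```bash
python3 -m creep '50 -213 269 12 0 0 0.048;50 -213 269 12 0 0 0.048;50 -213 269 12 0 0 0.048;50 -213 269 12 0 0 0.048;50 -213 269 12 0 0 0.048'; python3 plan.py 655 235 370 3.276
```

```text
t: 20.18
eef_pos: [591.2, 116.9, 369.0]
tcp_rot: [0.0, -0.067, 0.998, -0.0]
force: [0.9, -1.3, 0.7]
finger_gap: 0.585
t 20.18 pos [591.2 116.9 369. ] yaw -3.008 q [ 0.2   0.28  0.07  1.36 -0.    0.06] F [ 0.9 -1.3  0.7] gap 0.585
shift [-79.  108.5  -1.1] rot [-0.  0. -0.] rows pos 3.2 rot 0.0
```

```bash
python3 -m creep '50 -79 108 0 0 0 0;50 -79 108 0 0 0 0;50 -79 108 0 0 0 0;50 -79 108 0 0 0 0;50 -79 108 0 0 0 0';python3 -m creep '50 0 0 0 0 0 0;50 0 0 0 0 0 0;50 0 0 0 0 0 0;50 0 0 0 0 0 0;50 0 0 0 0 0 0'; python3 plan.py 655 235 370 3.276;  python3 - <<'E'
from h import *
import pickle
s=r.state(); im=save('wrist','w10.png'); pickle.dump((im,s),open('w10.pkl','wb'))
E
```

```text
t: 20.6
eef_pos: [655.4, 235.7, 366.8]
tcp_rot: [-0.001, -0.069, 0.998, -0.0]
force: [0.5, -0.6, -0.8]
finger_gap: 0.586
t: 21.02
eef_pos: [654.3, 231.5, 369.7]
tcp_rot: [0.0, -0.066, 0.998, 0.0]
force: [-0.1, 0.4, 0.5]
finger_gap: 0.582
t 21.02 pos [654.3 231.5 369.7] yaw -3.009 q [ 0.34  0.46  0.33  1.44 -0.    0.21] F [-0.1  0.4  0.5] gap 0.582
shift [-1.1  3.4 -0.3] rot [ 0.     0.001 -0.002] rows pos 0.1 rot 0.0
```

View pics/w10.png

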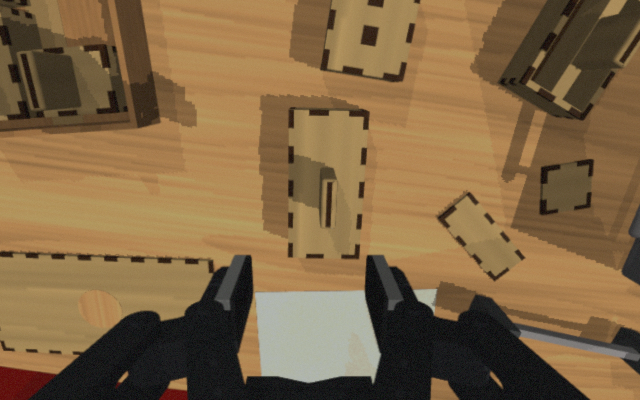

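```bash
python3 -c "
from q import *
quad('w10.pkl',{'long':[(290,109),(368,111),(358,257),(290,257)],'H':([(324,180),(336,180),(333,227),(321,227)],84)},40)"
```

```text
long [656.7 246.6] sides [ 64. 132.  63. 134.] yaw e0 1.692 e1 0.115
H [656.7 246.1] sides [ 9. 37.  9. 37.] yaw e0 1.704 e1 0.090
```

```bash
python3 plan.py 656.7 246.4 262 3.262; python3 -m creep '50 -4 14.5 10 0 0 0.012;50 -4 14.5 40 0 0 0.012;50 -4 14.5 80 0 0 0.012;50 -4 14.5 105 0 0 0.012;50 -4 14.5 107 0 0 0.012';python3 -m creep '50 0 0 0 0 0 0;50 0 0 0 0 0 0;50 0 0 0 0 0 0;50 0 0 0 0 0 0;50 0 0 0 0 0 0'; python3 plan.py 656.7 246.4 223 3.262
```

```text
t 21.07 pos [654.4 231.7 369.6] yaw -3.009 q [ 0.34  0.46  0.33  1.44 -0.    0.21] F [-0.9  0.4  0.8] gap 0.586
shift [ -4.2  14.2 107.6] rot [0.    0.001 0.013] rows pos 2.6 rot 0.1
t: 21.48
eef_pos: [654.9, 246.7, 255.7]
tcp_rot: [-0.004, -0.061, 0.998, -0.001]
force: [-0.6, -0.6, -0.3]
finger_gap: 0.584
t: 21.9
eef_pos: [657.1, 247.8, 264.0]
tcp_rot: [0.002, -0.061, 0.998, 0.0]
force: [0.2, 0.5, -0.1]
finger_gap: 0.583
t 21.90 pos [657.1 247.8 264. ] yaw -3.019 q [0.36 0.49 0.14 1.22 0.   0.24] F [ 0.2  0.5 -0.1] gap 0.583
shift [ 0.7 -1.4 41. ] rot [0.001 0.003 0.002] rows pos 1.0 rot 0.0
```

```bash
python3 -m creep '50 0 -1.5 20 0 0 0;50 0 -1.5 40 0 0 0;50 0 -1.5 41 0 0 0;50 0 -1.5 41 0 0 0;50 0 -1.5 41 0 0 0'; python3 -m creep '0 0 0 0 0 0 0;0 0 0 0 0 0 0;0 0 0 0 0 0 0;0 0 0 0 0 0 0;0 0 0 0 0 0 0' 80; python3 -m creep '0 0 0 0 0 0 0;0 0 0 0 0 0 0;0 0 0 0 0 0 0;0 0 0 0 0 0 0;0 0 0 0 0 0 0';python3 plan.py 656.7 246.4 223 3.262
```

```text
t: 22.32
eef_pos: [657.1, 246.3, 222.1]
tcp_rot: [0.001, -0.061, 0.998, 0.0]
force: [-0.2, -0.1, 0.5]
finger_gap: 0.588
t: 22.73
eef_pos: [657.1, 246.3, 221.9]
tcp_rot: [0.001, -0.061, 0.998, 0.0]
force: [-0.6, 1.2, 4.9]
finger_gap: 0.129
t: 23.15
eef_pos: [657.1, 246.4, 221.9]
tcp_rot: [0.001, -0.061, 0.998, 0.0]
force: [-1.4, 0.8, 5.2]
finger_gap: 0.13
t 23.15 pos [657.1 246.4 221.9] yaw -3.019 q [0.36 0.51 0.08 1.14 0.   0.24] F [-1.4  0.8  5.2] gap 0.130
shift [ 0.4  0.  -1.1] rot [0.001 0.002 0.002] rows pos 0.0 rot 0.0
```

```bash
python3 -m creep '0 0 0 -10 0 0 0;0 0 0 -35 0 0 0;0 0 0 -65 0 0 0;0 0 0 -95 0 0 0;0 0 0 -105 0 0 0'; python3 plan.py 495.3 10.7 328 3.324
```

```text
t: 23.57
eef_pos: [657.1, 246.2, 331.0]
tcp_rot: [0.003, -0.061, 0.998, 0.001]
force: [0.8, 0.8, -0.5]
finger_gap: 0.134
t 23.57 pos [657.1 246.2 331. ] yaw -3.019 q [ 0.36  0.47  0.27  1.36 -0.    0.24] F [ 0.8  0.8 -0.5] gap 0.134
shift [ 189.3 -214.1    1.7] rot [ 0.001  0.005 -0.06 ] rows pos 6.9 rot 0.5
```

```bash
python3 -m creep '0 189 -214 0 0 0 -0.06;0 189 -214 0 0 0 -0.06;0 189 -214 0 0 0 -0.06;0 189 -214 0 0 0 -0.06;0 189 -214 0 0 0 -0.06'; python3 plan.py 495.3 10.7 328 3.324
```

```text
t: 23.98
eef_pos: [537.4, 73.1, 324.9]
tcp_rot: [-0.001, -0.091, 0.996, -0.0]
force: [1.2, -0.6, -1.3]
finger_gap: 0.128
t 23.98 pos [537.4  73.1 324.9] yaw -2.959 q [ 0.14  0.17 -0.16  1.24 -0.   -0.05] F [ 1.2 -0.6 -1.3] gap 0.128
shift [ 52.7 -53.7  -3. ] rot [-0.    -0.001  0.   ] rows pos 1.8 rot 0.0
```

```bash
python3 -m creep '0 53 -53 -2 0 0 0;0 53 -53 -2 0 0 0;0 53 -53 -2 0 0 0;0 53 -53 -2 0 0 0;0 53 -53 -2 0 0 0'; python3 -m creep '0 0 0 20 0 0 0;0 0 0 20 0 0 0;0 0 0 20 0 0 0;0 0 0 20 0 0 0;0 0 0 20 0 0 0'; python3 plan.py 495.3 10.7 227 3.324;  python3 - <<'E'
from h import *
import pickle
s=r.state(); im=save('wrist','w11.png'); pickle.dump((im,s),open('w11.pkl','wb'))
for n in('scene',): save(n,'scene1.png')
a=cv2.imread('pics/w11.png'); b=cv2.imread('pics/scene1.png')[165:275,230:390]; 
c=np.zeros((600,640,3),np.uint8); c[:400]=a; b=cv2.resize(b,(291,200),interpolation=cv2.INTER_CUBIC); c[400:,:291]=b
cv2.imwrite('pics/m11.png',c)
E
```

```text
t: 24.4
eef_pos: [496.5, 12.5, 327.8]
tcp_rot: [0.0, -0.091, 0.996, 0.0]
force: [0.5, -0.5, -2.1]
finger_gap: 0.13
t: 24.82
eef_pos: [497.0, 13.2, 308.4]
tcp_rot: [0.0, -0.091, 0.996, 0.0]
force: [0.2, -0.2, -1.1]
finger_gap: 0.13
t 24.82 pos [497.   13.2 308.4] yaw -2.958 q [ 0.03  0.09 -0.29  1.19  0.   -0.16] F [ 0.2 -0.2 -1.1] gap 0.130
shift [ 2.1 -2.1 81.4] rot [-0.     0.     0.001] rows pos 2.0 rot 0.0
```

View pics/m11.png

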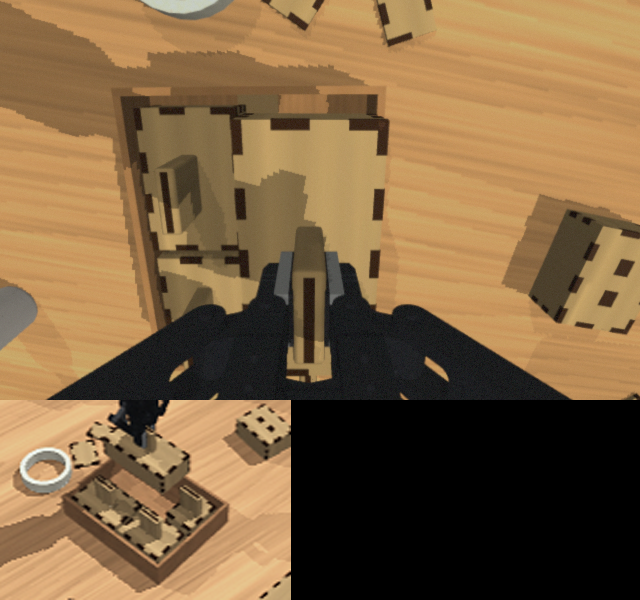

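```bash
python3 -c "
from loc import *
loc('w11.pkl',{'rim':(48,[(113,89),(385,87)]),'held':(126.5,[(233,119),(388,118)]),'med':(45,[(135,109),(239,107)])})"; python3 plan.py 495.3 10.7 227 3.324
```

```text
rim [[-109.3, -84.1], [-110.0, 85.4]] mean -109.6 0.7
held [[-96.9, 6.9], [-97.4, 71.4]] mean -97.1 39.1
med [[-96.8, -73.2], [-97.7, -6.0]] mean -97.2 -39.6
t 24.92 pos [496.8  12.9 308.4] yaw -2.959 q [ 0.03  0.09 -0.29  1.19  0.   -0.16] F [-1.1 -0.6 -1.5] gap 0.129
shift [ 2.  -1.9 81.4] rot [-0.     0.001  0.   ] rows pos 2.0 rot 0.0
```

```bash
python3 -m creep '0 1 -0.5 0 0 0 0;0 1 -0.5 25 0 0 0;0 1 -0.5 50 0 0 0;0 1 -0.5 69 0 0 0;0 1 -0.5 75 0 0 0'; python3 -m creep '0 0 0 2 0 0 0;0 0 0 4 0 0 0;0 0 0 5 0 0 0;0 0 0 5 0 0 0;0 0 0 5 0 0 0';python3 plan.py 495.3 10.7 226.9 3.324
```

```text
t: 25.33
eef_pos: [494.4, 11.9, 230.3]
tcp_rot: [-0.002, -0.091, 0.996, 0.0]
force: [-0.4, 0.3, -1.3]
finger_gap: 0.128
t: 25.75
eef_pos: [496.0, 12.0, 228.9]
tcp_rot: [0.001, -0.091, 0.996, -0.0]
force: [-0.4, -0.9, -1.6]
finger_gap: 0.13
t 25.75 pos [496.   12.  228.9] yaw -2.959 q [ 0.02  0.13 -0.42  1.01 -0.   -0.16] F [-0.4 -0.9 -1.6] gap 0.130
shift [ 0.9 -1.2  2. ] rot [-0.     0.002 -0.   ] rows pos 0.1 rot 0.0
```

```bash
python3 -m creep '0 0 0 1 0 0 0;0 0 0 2 0 0 0;0 0 0 2 0 0 0;0 0 0 2 0 0 0;0 0 0 2 0 0 0'; python3 -m creep '40 0 0 0 0 0 0;40 0 0 0 0 0 0;40 0 0 0 0 0 0;40 0 0 0 0 0 0;40 0 0 -10 0 0 0'; python3 -m creep '40 0 0 -30 0 0 0;40 0 0 -60 0 0 0;40 0 0 -100 0 0 0;40 0 0 -140 0 0 0;40 0 0 -170 0 0 0'; python3 -m creep '40 -30 0 -20 0 0 0;40 -60 0 -20 0 0 0;40 -60 0 -20 0 0 0;40 -60 0 -20 0 0 0;40 -60 0 -20 0 0 0'; python3 - <<'E'
from h import *
import pickle
s=r.state(); im=save('wrist','w12.png'); pickle.dump((im,s),open('w12.pkl','wb'))
i2=save('scene','scene2.png'); i3=save('side','side2.png')
c=np.zeros((600,800,3),np.uint8); c[:375,:600]=cv2.resize(cv2.imread('pics/w12.png'),(600,375)); 
c[375:,:400]=cv2.resize(cv2.imread('pics/scene2.png')[130:320,160:480],(400,225)); c[375:,400:]=cv2.resize(cv2.imread('pics/side2.png')[130:400,200:440],(400,225))
cv2.imwrite('pics/m12.png',c); print(s['eef_pos'])
E
```

```text
t: 26.17
eef_pos: [495.8, 12.0, 226.9]
tcp_rot: [0.001, -0.091, 0.996, -0.0]
force: [-1.4, 0.9, 4.9]
finger_gap: 0.127
t: 26.58
eef_pos: [494.8, 11.9, 234.4]
tcp_rot: [-0.002, -0.091, 0.996, 0.0]
force: [-0.9, -0.1, 0.5]
finger_gap: 0.468
t: 27.0
eef_pos: [495.2, 12.0, 410.0]
tcp_rot: [0.002, -0.091, 0.996, -0.0]
force: [1.3, 0.3, -0.2]
finger_gap: 0.467
t: 27.42
eef_pos: [554.2, 22.8, 425.7]
tcp_rot: [-0.001, -0.091, 0.996, 0.0]
force: [-0.4, -0.4, 0.3]
finger_gap: 0.468
[554.2443648   22.82782917 425.6957132 ]
```

View pics/m12.png

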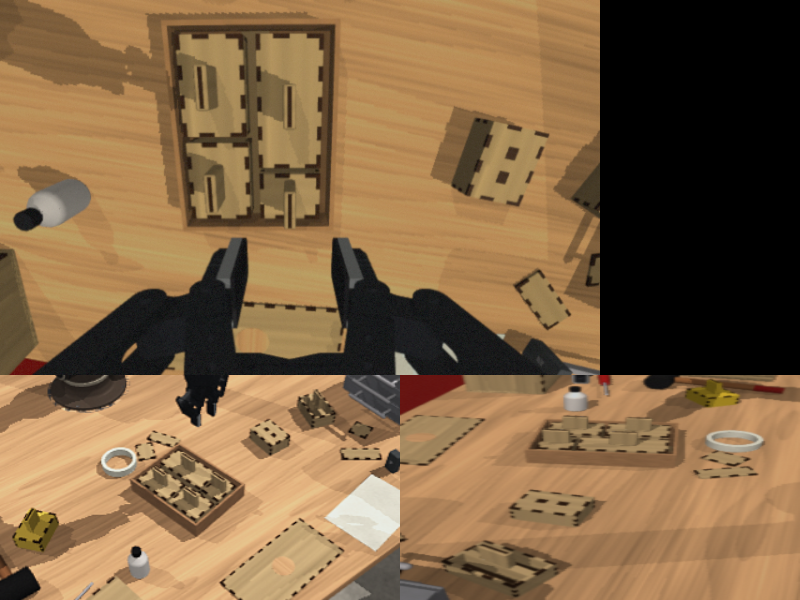

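All four boxes lie flat in the carton with visible gaps. In the wrist picture the lids span about (175,32) to (328,220). The unfinished boxes and the glue are standing where they were.

```bash
python3 -c "
from h import *
s=r.state();print(s['t'],s['joint_vel'].round(3));print(r.job_done())"
```

```text
27.5667 [ 0.    -0.001  0.    -0.002  0.     0.001]
the job is handed in; nothing more can be done
None
```

I packed all four finished boxes into the carton and handed the job in at 27.6 s. The interface reports no verdict.

- **Layout:** long + short fill one row and medium + compact the other. I gripped each box by its handle, lowered it until the wrist force showed contact of about 5 N, then released it.
- **Height on the floor:** at contact, every box was 4.9 to 5.1 mm higher than where it was picked up, which matches the 5 mm carton floor.
- **Final pictures:** the wrist, scene and side views show all four boxes flat, with gaps between them and to the walls. The unfinished boxes and the glue bottle look unmoved by eye; I did not measure their displacement. The arm was clear of everything.
- **Disagreement:** the carton rim measured about 2 to 4 mm smaller than stated in the wrist pictures, roughly within the calibration error. That leaves its centre uncertain by 1 to 2 mm. No other check failed.

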